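# Tare the kitchen scale under a bowl

## Task

An empty bowl stands on the mechanical kitchen scale and the pointer shows its weight. Tare the scale: with a fingertip against the studs, gently push the dial round, whichever way you like and without pinching it, until its bold zero line lies in line with the pointer, then take the hand away. Lift nothing: the bowl stays where it stands on the pan, and the beaker, tub lid and spatula are left alone.

Things in the scene. Friction and masses are not known exactly. Their poses are not given: they have to be found in the camera images.
- scale: white plastic kitchen scale, fixed to the bench (it does not slide), 165 mm along its x, 318 mm along its y, deck 52 mm high. Origin: centre of its underside, on the bench; z up. The round tare dial lies flat on the deck, its centre at (0, -78 mm); the round weighing pan is centred at (0, +78 mm).
- dial_centre (a point): point on the vertical axis of the dial, level with the dial ring's flat top face, 66 mm above the bench; axes as the scale's. The dial is a grey ring of 51 to 66 mm radius round a clear flat lens (flush with the ring), over a white graduated card that turns with the ring. It turns stiffly (about 3 N sideways on a stud), stays where it is left and does not spring back.
- stud (a point): foot of one of the dial's four equal upright grey finger studs, on the stud's own axis, 58.5 mm from the dial's axis, level with the ring's top face. The studs stand 45, 135, 225 and 315 degrees clockwise from the zero line (this is the one at 45) and turn with the dial; each is a plain round peg, 14 mm across, 14.5 mm high above the ring.
- zero_mark (a point): point on the dial's zero line, 48 mm from the dial's axis, 60 mm above the bench. The zero line is the boldest and longest line of the card (3 mm wide, radius 26 to 51 mm), alone in the 60 degree wide gap of the scale lines, and runs on across the ring to its rim.
- pointer_tip (a point): tip of the black pointer (a bar 2.6 mm wide under the lens, with a short broad tail on the other side of the hub), 48 mm from the dial's axis, 60 mm above the bench. It moves only with the load on the pan, clockwise as the load grows.
- dial (a joint): turn of the dial in rad, growing clockwise seen from above; at 0 the zero line points along the scale's +x. Stops only at -6.28 and 6.28.
- pointer (a joint): angle of the pointer in rad, same sense and same zero as the dial's: the zero line is in line with the pointer when the two differ by 0 or a full turn (6.283). The bowl brings it to between about 1.1 and 3.8.
- pan_top (a point): centre of the top face of the round steel weighing pan (70 mm radius), about 70 mm above the bench; the pan sinks 8 mm per kg.
- bowl: empty white stoneware bowl standing on the middle of the pan, 128 mm wide at the rim, 50 mm high; its weight varies. Origin: centre of its underside.
- beaker: glass beaker, 68 mm wide, 85 mm high, standing on the bench off the dial end of the scale. Origin: centre of its underside.
- tub_lid: round plastic tub lid, 152 mm wide, 10 mm high, lying on the bench beyond the scale. Origin: centre of its underside.
- spatula: kitchen spatula, 240 mm long, lying on the bench between the robot and the scale. Origin: on the bench under its middle; x along it towards the blade.
Things that resemble listed ones, but are neither listed nor needed, are in the scene too. Several things have the shape of the bowl; the one meant has the colours described above.

How it is judged:
By the outcome, as a careful person would: the job done as asked, in the order asked, and still so for the second after the job is handed in, with the robot touching nothing.
It also fails if it takes over 58 s, if anything falls off the work surface, if the arm or the gripper's body presses on something with over 40 N, if the wrist force passes 120 N, or if a joint passes its speed limit or range.

## Robot

A 7-joint arm with a two-finger parallel gripper is mounted at the origin on the work surface. World frame = base frame: x ahead of the robot, y to its left, z up, the work surface at z = 0. Lengths are in m, angles in degrees, forces in N, time in s.
With the tool pointing down it reaches from about 0.425 to 0.875 m from the base axis. Payload 4.7 kg.
Tool frame: the origin (TCP) lies at the very end of the fingers, on their centre line; the grasp point (between the pads) lies 19 mm behind it; y points along the fingers, z is the direction in which the jaws open and shut, and the axes are right-handed (so a half turn about y gives the same grasp; the last joint's range is limited). The gripper opens to 87 mm and grips with 3 to 60 N. Pads are 19 mm wide; open, the fingers measure 117 mm over their backs; the gripper's body (75 mm by 190 mm) begins 51 mm behind the grasp point.
Start: joints at [64.349, 18.392, -4.016, 83.108, 1.295, 78.541, -3.26], TCP at [0.29, -0.582, 0.223] pointing down, gripper open.
Joint ranges: [-163.93, 163.93], [-17.29, 119.83], [-79.2, 71.16], [3.27, 140.29], [-89.18, 269.18], [5.43, 117.66], [-154.24, 154.24]. Speed limits (degrees/s): [147.25, 147.25, 180, 180, 180, 180, 180].

## Interface

Orientations are given as [roll, pitch, yaw] about the fixed x, y, z axes, in that order (R = Rz(yaw) Ry(pitch) Rx(roll)).
In Python, from cell import env gives the robot as it stands.
- The arm moves only by the shell command python3 -m pendant 'ROWS' [FORCE]. ROWS is JSON, one flat list of numbers, 7 for each row, row after row: the shift along the world's x, y, z in units of 40 mm (1.0 is 40 mm), then the turn, a rotation vector about the world's x, y, z in units of 10 degrees (1.0 is 10 degrees), then the finger opening in mm, from 0 to 87. In form: [x, y, z, wx, wy, wz, jaw, x, y, z, wx, wy, wz, jaw, ...]. A call has 1 to 10 rows; each row shifts and turns the commanded pose from where the row before left it; what a row does not reach is not made up. A row lasts 1/8 s, in which the tool goes at most 62.5 mm and 10.7 degrees, less where a joint would pass 70% of its speed; a pose out of reach is approached as far as the arm can. A call is refused whole if a number of a shift passes 1 or a number of a turn 1, either way. A call with a gripper value outside its range is refused whole. The fingers move at their own pace and stop on an object; FORCE is the grip in N (left out, the last holds). Time passes only in rows, so rows that do not move let the fingers close. It gives the time, the measured TCP pose, the force and the opening at its end, in the units of the state.
- env.get_obs(): the state, without advancing time (a new reading comes with each control period).
- env.read_camera(name): name is "side" or "top"; returns a dict with "image" (480x640x3 uint8, red, green, blue), "fx", "fy", "cx", "cy" (pixels), "cam_to_world" (4x4, takes a point from camera to world coordinates). Camera axes: x right, y up, looking along -z (the intrinsics and any distortion apply to the point x, -y, -z); pixel columns grow to the right and rows downward; lengths in m; the calibration is good to about 2 mm. A picture is of the moment at which its call begins. There is no depth.
- env.sign_off(): hands the job in, once; it reports no verdict.
The state is a dict: "time_s": time; "qpos": joint angles; "joint_velocities": joint speeds; "effort": joint torques, N m; "tool_pos": TCP position; "tool_rot": TCP orientation; "force": force on the tool from outside, world axes, zero at the start; "wrist_torque": the same for the moment, N m; "grip_width": finger opening in m.
Only numpy, scipy, OpenCV 4.12 (cv2) and the standard library are available. Lean on these libraries where they do the work, as an engineer would, in place of code of your own. Each camera call takes 0.05 s, during which the arm holds its last target.

## Working session

There is one attempt and no reset: what is moved stays moved. The work goes in short steps, Python scripts to look and compute and a shell command to move; the robot and the scene stay as the last step left them, time stands still between calls to the robot, and variables do not carry over. Pictures are saved under pics/ and viewed, and the job is handed in when it is done.

```bash
ls; mkdir -p pics; python3 - <<'E'
from cell import env
import cv2
o=env.get_obs(); print(o)
for n in("top","side"):
    c=env.read_camera(n); print(n,{k:v for k,v in c.items() if k!="image"})
    cv2.imwrite(f"pics/{n}0.png",c["image"][:,:,::-1])
E
```

```text
pics
{'time_s': 0.0, 'qpos': array([64.34720787, 18.43997133, -4.0159313 , 83.17592443,  1.29686206,
       78.5419544 , -3.26194794]), 'joint_velocities': array([ 0.03615191,  0.0405981 ,  0.08337684,  0.01090833, -0.01824855,
        0.00116061,  0.0537321 ]), 'effort': array([ 1.42139299e-03, -4.91280806e+01, -4.02605440e-01, -3.12526560e+01,
       -6.36624824e-02,  4.37430537e-02,  1.66849409e-04]), 'tool_pos': array([ 0.28932199, -0.58142206,  0.22144231]), 'tool_rot': array([-9.01124972e+01, -7.56892734e-03, -1.53538625e+02]), 'force': array([-0.37785338, -0.22121905, -0.55309752]), 'wrist_torque': array([0.03431726, 0.04979626, 0.00847774]), 'grip_width': 0.08702605169154089}
top {'fx': 444.36492523337364, 'fy': 444.36492523337364, 'cx': 322.8643558994107, 'cy': 240.15126760291966, 'cam_to_world': array([[ 0.02417748,  0.99592895, -0.08683884,  0.47865268],
       [-0.99966215,  0.02491406,  0.00740823,  0.05047207],
       [ 0.00954158,  0.08663039,  0.99619483,  0.88848382],
       [ 0.        ,  0.        ,  0.        ,  1.        ]])}
side {'fx': 443.23465527520983, 'fy': 443.23465527520983, 'cx': 318.85927615893536, 'cy': 246.25027945269363, 'cam_to_world': array([[-0.89713778,  0.27654738, -0.34447836,  0.23768033],
       [-0.44155024, -0.58487374,  0.68040877,  0.63827154],
       [-0.01331109,  0.76252492,  0.64682189,  0.66546645],
       [ 0.        ,  0.        ,  0.        ,  1.        ]])}
```

View pics/top0.png

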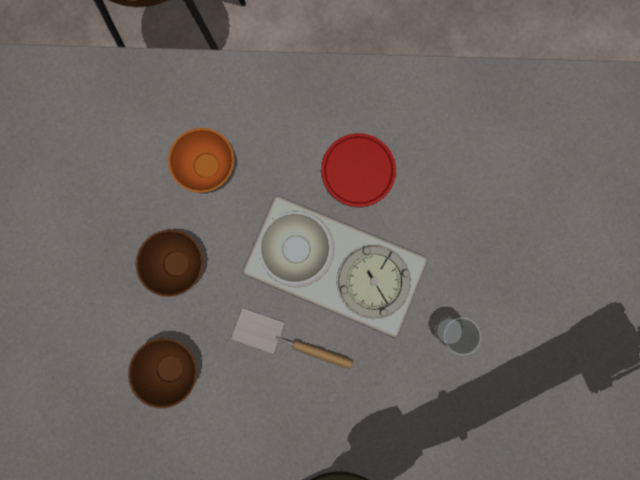

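View pics/side0.png

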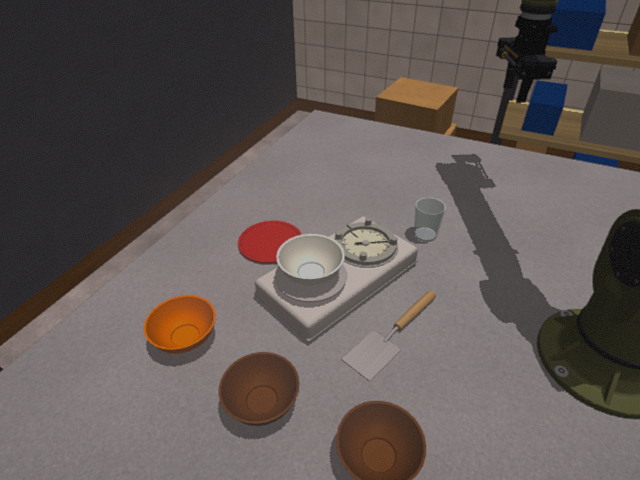

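The top view shows the white bowl on the scale pan at (295,248) and the dial at (374,282). The look-alike bowls stand apart: orange at (202,160), brown at (170,263) and (163,372). The lid is at (358,170), the spatula at (300,340) and the beaker at (460,335). I'll take a close crop of the dial.

```bash
cat > h.py <<'E'
import numpy as np, cv2
from cell import env
def ray(c,u,v):
    d=np.array([(u-c["cx"])/c["fx"],-(v-c["cy"])/c["fy"],-1.]); M=np.array(c["cam_to_world"])
    return M[:3,3],M[:3,:3]@d
def onplane(c,u,v,z):
    o,d=ray(c,u,v); return o+d*(z-o[2])/d[2]
def proj(c,p):
    M=np.array(c["cam_to_world"]); q=M[:3,:3].T@(np.array(p)-M[:3,3])
    return np.array([c["cx"]+c["fx"]*q[0]/-q[2], c["cy"]-c["fy"]*q[1]/-q[2]])
def crop(c,x,y,w,h,s,name):
    im=c["image"][y:y+h,x:x+w,::-1]; cv2.imwrite("pics/"+name,cv2.resize(im,None,fx=s,fy=s,interpolation=cv2.INTER_CUBIC))
E
python3 - <<'E'
from h import *
c=env.read_camera("top"); crop(c,330,237,90,90,6,"dt0.png")
c=env.read_camera("side"); crop(c,325,210,80,65,8,"ds0.png")
E
```

```text
(no output)
```

View pics/dt0.png

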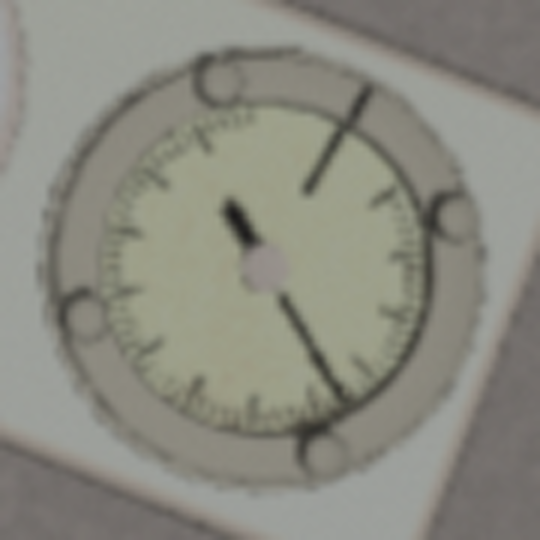

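View pics/ds0.png

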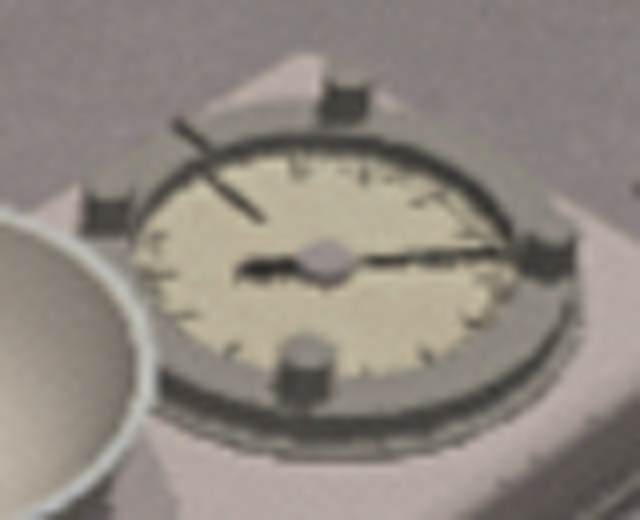

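The bold line alone in the gap, at crop (370,90)→(307,190), is the zero line. The thin bar with its broad tail at (235,210) and tip at (345,395) is the pointer. Next I'll measure both angles.

```bash
cat > meas.py <<'E'
from h import *
def ang(p,c): # clockwise from world +x, deg
    d=p-c; return -np.degrees(np.arctan2(d[1],d[0]))
E
python3 - <<'E'
from meas import *
c=env.read_camera("top"); f=lambda x,y,z: onplane(c,330+(x+.5)/6-.5,237+(y+.5)/6-.5,z)
S=[f(*p,.0805) for p in [(224,84),(455,218),(326,453),(86,316)]]
C=np.mean(S,0); print("C",C.round(4))
for s in S: print(s.round(4),np.hypot(*(s-C)[:2]).round(4),ang(s,C).round(1))
hub=f(264,268,.06); print("hub",hub.round(4))
for n,p in dict(z_out=(370,90),z_in=(307,190),ptip=(342,393),ptail=(233,208)).items():
    q=f(*p,.06 if n!="z_out" else .066); print(n,q.round(4),ang(q,C).round(1),ang(q,hub).round(1))
q1,q2=f(307,190,.06),f(350,121,.06);print("z dir",ang(q2,q1))
q1,q2=f(233,208,.06),f(342,393,.06);print("p dir",ang(q2,q1))
# scale corner-> yaw: bowl rim
for n,u,v,z in [("bowlrim",295,248,.12),("beaker top",462,337,.085),("lid",358,170,.01),("sc",277,198,.052),("sc",426,258,.052),("sc",398,335,.052),("sc",245,272,.052),("spat",350,362,.02)]:
    print(n,onplane(c,u,v,z).round(3))
E
```

```text
C [ 0.4769 -0.0519  0.0805]
[ 0.532  -0.0363  0.0805] 0.0572 -15.8
[ 0.4931 -0.1069  0.0805] 0.0573 73.6
[ 0.4217 -0.0687  0.0805] 0.0577 163.1
[0.4609 0.0042 0.0805] 0.0584 -105.9
hub [ 0.4766 -0.0518  0.06  ]
z_out [ 0.5322 -0.0831  0.066 ] 29.4 29.4
z_in [ 0.501  -0.0648  0.06  ] 28.2 28.0
ptip [ 0.4387 -0.0764  0.06  ] 147.3 146.9
ptail [ 0.4949 -0.0419  0.06  ] -29.2 -28.4
z dir 31.081997222317277
p dir 148.4016678806106
bowlrim [0.531 0.093 0.12 ]
beaker top [ 0.381 -0.208  0.085]
lid [ 0.699 -0.023  0.01 ]
sc [0.63  0.133 0.052]
sc [ 0.523 -0.151  0.052]
sc [ 0.378 -0.1    0.052]
sc [0.488 0.189 0.052]
spat [ 0.321 -0.014  0.02 ]
```

Zero is at about 28.7° and the pointer at about 147.5°, both clockwise from world +x, so the dial must turn about +119° clockwise. I'll push the far stud, now at -15.8° on (0.532,-0.036). The closed fingertip goes in behind it, on the bowl side, at about (0.519,-0.008).

```bash
python3 -m pendant '[0.38,0.96,0,0,0,0.62,0,0.38,0.96,0,0,0,0.62,0,0.38,0.96,0,0,0,0.62,0,0.38,0.96,0,0,0,0.62,0,0.38,0.96,0,0,0,0.62,0,0.38,0.96,0,0,0,0.62,0,0.38,0.96,0,0,0,0.62,0,0.38,0.96,0,0,0,0.62,0]' 10; python3 -m pendant '[0.38,0.96,0,0,0,0.62,0,0.38,0.96,0,0,0,0.62,0,0.38,0.96,0,0,0,0.62,0,0.38,0.96,0,0,0,0.62,0,0.38,0.96,0,0,0,0.62,0,0.38,0.96,0,0,0,0.62,0,0.38,0.96,0,0,0,0.62,0,0,0,0,0,0,0,0]'
python3 - <<'E'
from h import *
print(env.get_obs()["qpos"])
c=env.read_camera("side"); cv2.imwrite("pics/s1.png",c["image"][:,:,::-1])
E
```

```text
time_s: 1.25
tool_pos: [0.4115, -0.2734, 0.2227]
tool_rot: [-90.0, -0.0, -103.7]
force: [1.0, -0.6, 0.6]
grip_width: 0.0147
time_s: 2.25
tool_pos: [0.5181, -0.0017, 0.2228]
tool_rot: [-89.9, 0.1, -60.1]
force: [-0.1, 0.1, 0.2]
grip_width: 0.0006
[ 33.4637457    4.33589659 -37.60990134 100.56547898   2.62221345
  75.96694598  25.16115431]
```

View pics/s1.png

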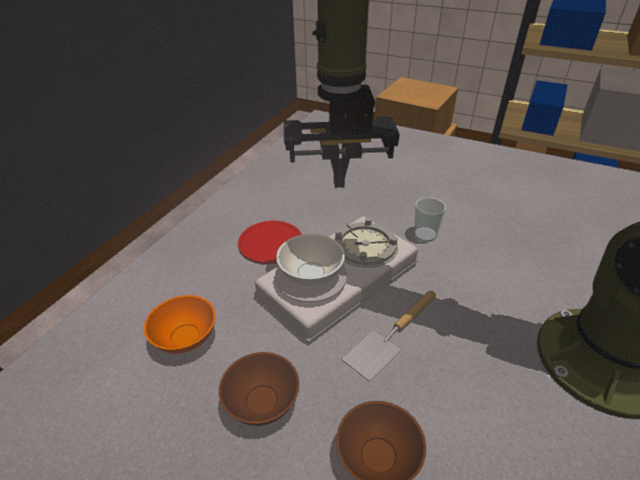

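The closed fingertips hang above the near side of the dial's bowl-end stud, with the gripper body clear of the bowl. I'll lower it now.

```bash
python3 -m pendant '[0,-0.1,-0.75,0,0,0,0,0,-0.05,-0.75,0,0,0,0,0,0,-0.75,0,0,0,0,0,0,-0.6,0,0,0,0,0,0,-0.4,0,0,0,0,0,0,-0.3,0,0,0,0,0,0,-0.2,0,0,0,0,0,0,0,0,0,0,0]'
python3 - <<'E'
from h import *
c=env.read_camera("side"); crop(c,280,150,140,110,5.5,"s2.png")
E
```

```text
time_s: 3.3
tool_pos: [0.5175, -0.012, 0.0724]
tool_rot: [-90.0, 0.0, -60.5]
force: [-0.2, 0.0, -0.3]
grip_width: 0.0004
```

View pics/s2.png

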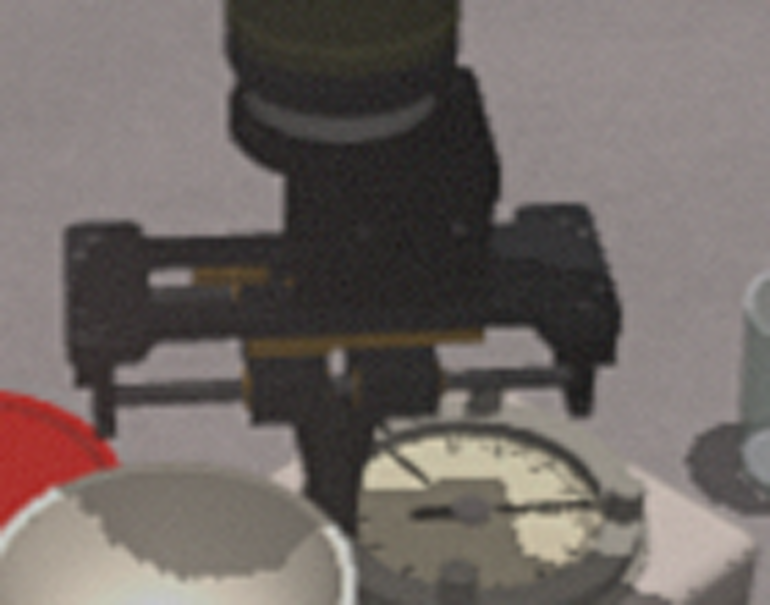

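```bash
cat > path.py <<'E'
import numpy as np
def path(p,C,step,n,rend):
    d=np.array(p)-C; r=np.hypot(*d); a=np.degrees(np.arctan2(d[1],d[0])); q=np.array(p,float)
    for i in range(1,n+1):
        rr=r+(rend-r)*min(1,i/5); b=np.radians(a-step*i)
        t=np.array(C)+rr*np.array([np.cos(b),np.sin(b)]); s=((t-q)/.04).round(2); q=q+s*.04
        print(i,s,q.round(4),round(a-step*i,1))
E
python3 -c "
from path import *
path((.5175,-.012),(.4769,-.0519),6,20,.0605)"
```

```text
1 [ 0.11 -0.1 ] [ 0.5219 -0.016 ] 38.5
2 [ 0.11 -0.11] [ 0.5263 -0.0204] 32.5
3 [ 0.09 -0.13] [ 0.5299 -0.0256] 26.5
4 [ 0.07 -0.13] [ 0.5327 -0.0308] 20.5
5 [ 0.07 -0.15] [ 0.5355 -0.0368] 14.5
6 [ 0.03 -0.15] [ 0.5367 -0.0428] 8.5
7 [ 0.02 -0.16] [ 0.5375 -0.0492] 2.5
8 [-0.01 -0.16] [ 0.5371 -0.0556] -3.5
9 [-0.01 -0.16] [ 0.5367 -0.062 ] -9.5
10 [-0.04 -0.15] [ 0.5351 -0.068 ] -15.5
11 [-0.05 -0.15] [ 0.5331 -0.074 ] -21.5
12 [-0.06 -0.15] [ 0.5307 -0.08  ] -27.5
13 [-0.08 -0.13] [ 0.5275 -0.0852] -33.5
14 [-0.1  -0.13] [ 0.5235 -0.0904] -39.5
15 [-0.1  -0.12] [ 0.5195 -0.0952] -45.5
16 [-0.12 -0.1 ] [ 0.5147 -0.0992] -51.5
17 [-0.13 -0.09] [ 0.5095 -0.1028] -57.5
18 [-0.14 -0.08] [ 0.5039 -0.106 ] -63.5
19 [-0.15 -0.06] [ 0.4979 -0.1084] -69.5
20 [-0.15 -0.05] [ 0.4919 -0.1104] -75.5
```

```bash
python3 -m pendant '[0.11,-0.10,0,0,0,-0.6,0,0.11,-0.11,0,0,0,-0.6,0,0.09,-0.13,0,0,0,-0.6,0,0.07,-0.13,0,0,0,-0.6,0,0.07,-0.15,0,0,0,-0.6,0]'; python3 -m pendant '[0.03,-0.15,0,0,0,-0.6,0,0.02,-0.16,0,0,0,-0.6,0,-0.01,-0.16,0,0,0,-0.6,0,-0.01,-0.16,0,0,0,-0.6,0,-0.04,-0.15,0,0,0,-0.6,0]'
python3 - <<'E'
from h import *
c=env.read_camera("side"); crop(c,280,150,140,110,5.5,"s3.png")
E
```

```text
time_s: 3.98
tool_pos: [0.5352, -0.0353, 0.0731]
tool_rot: [-90.1, 0.1, -90.7]
force: [-2.5, 3.2, 0.6]
grip_width: 0.0008
time_s: 4.6
tool_pos: [0.5361, -0.0665, 0.0733]
tool_rot: [-89.9, 0.1, -120.7]
force: [1.6, 3.1, -2.6]
grip_width: 0.0002
```

View pics/s3.png

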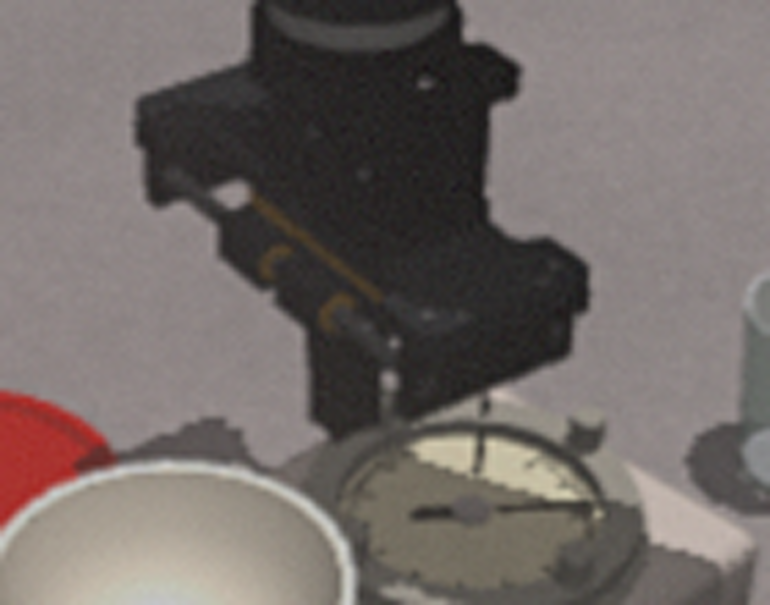

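The dial is turning: the zero line is now at crop (483,430), with about 3 N on the tool. I'll keep going.

```bash
python3 -m pendant '[-0.05,-0.15,0,0,0,-0.6,0,-0.06,-0.15,0,0,0,-0.6,0,-0.08,-0.13,0,0,0,-0.6,0,-0.10,-0.13,0,0,0,-0.6,0,-0.10,-0.12,0,0,0,-0.6,0]'; python3 -m pendant '[-0.12,-0.10,0,0,0,-0.6,0,-0.13,-0.09,0,0,0,-0.6,0,-0.14,-0.08,0,0,0,-0.6,0,-0.15,-0.06,0,0,0,-0.6,0,0,0,0,0,0,0,0]'
python3 - <<'E'
from h import *
c=env.read_camera("side"); crop(c,310,180,120,100,6,"s4.png")
c=env.read_camera("top"); crop(c,290,200,160,130,5,"t4.png")
E
```

```text
time_s: 5.28
tool_pos: [0.521, -0.0946, 0.0733]
tool_rot: [-89.9, 0.2, -150.6]
force: [2.1, 0.8, -2.6]
grip_width: 0.0006
time_s: 5.9
tool_pos: [0.4989, -0.109, 0.0735]
tool_rot: [-89.9, 0.1, -174.4]
force: [1.1, -1.0, 0.6]
grip_width: 0.0006
```

View pics/s4.png

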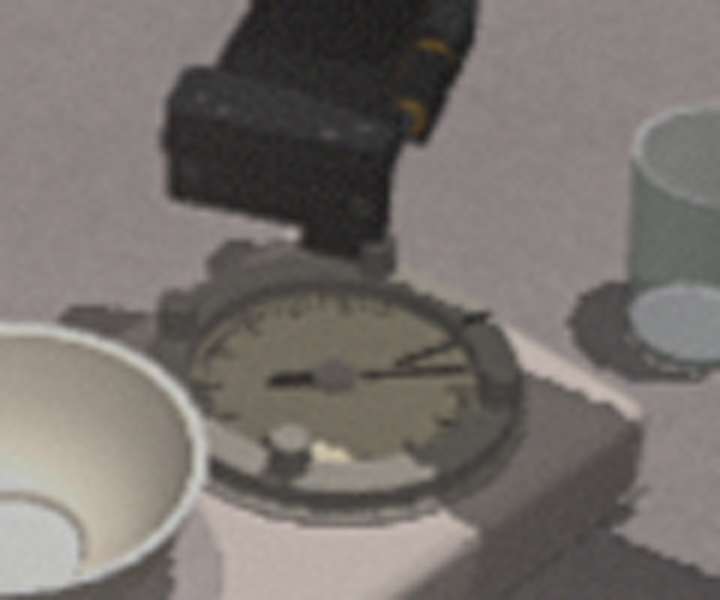

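View pics/t4.png

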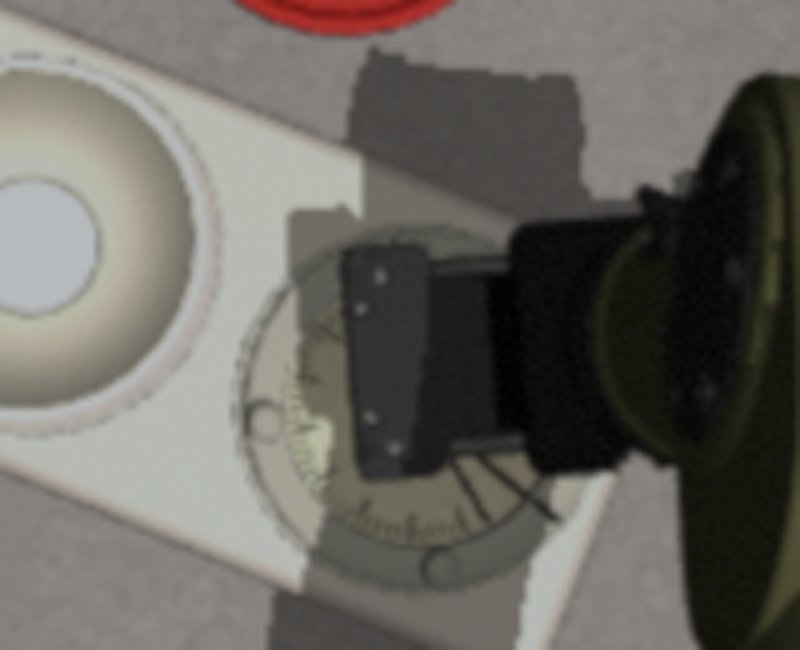

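Side view: the zero line, crop (402,362)→(490,316), is still a little short of the pointer tip at (465,369). I'll measure the remaining angle from the studs and the lines.

```bash
python3 - <<'E'
from meas import *
C=np.array([.4769,-.0519,0])
s=env.read_camera("side"); t=env.read_camera("top")
f=lambda x,y,z: onplane(s,310+(x+.5)/6-.5,180+(y+.5)/6-.5,z)
g=lambda x,y,z: onplane(t,290+(x+.5)/5-.5,200+(y+.5)/5-.5,z)
hub=f(333,376,.06);print("side hub",hub)
for n,p in dict(zout=(490,316,.066),zmid=(450,339,.06),zin=(402,362,.06),ptip=(465,369,.06),ptail=(272,381,.06)).items(): print(n,ang(f(*p),hub).round(1),ang(f(*p),C).round(1))
for p in [(263,422,.0805),(440,567,.0805)]: print("stud",ang(g(*p),C).round(1))
for p in [(487,518,.06),(458,462,.06),(556,520,.066),(492,468,.06)]: print("line",ang(g(*p),C).round(1))
E
```

```text
side hub [ 0.47692354 -0.05254714  0.06      ]
zout 130.0 129.6
zmid 129.1 128.6
zin 137.4 136.4
ptip 150.0 149.3
ptail -32.5 -31.1
stud -96.3
stud 174.6
line 147.8
line 144.2
line 128.8
line 128.9
```

```bash
python3 -c "
from path import *
path((.4989,-.1090),(.4769,-.0519),5,6,.0605)"
```

```text
1 [-0.13 -0.04] [ 0.4937 -0.1106] -73.9
2 [-0.13 -0.03] [ 0.4885 -0.1118] -78.9
3 [-0.13 -0.01] [ 0.4833 -0.1122] -83.9
4 [-0.13 -0.01] [ 0.4781 -0.1126] -88.9
5 [-0.13  0.01] [ 0.4729 -0.1122] -93.9
6 [-0.13  0.01] [ 0.4677 -0.1118] -98.9
```

Push 15° more, then back off and lift away for an unobstructed look.

```bash
python3 -m pendant '[-0.13,-0.04,0,0,0,-0.5,0,-0.13,-0.03,0,0,0,-0.5,0,-0.13,-0.01,0,0,0,-0.5,0,0,0,0,0,0,0,0,0,0,0,0,0,0,0]'
python3 - <<'E'
from h import *
c=env.read_camera("side"); crop(c,330,210,80,70,8,"s5.png")
c=env.read_camera("top"); crop(c,310,220,120,100,6,"t5.png")
E
```

```text
time_s: 6.72
tool_pos: [0.4828, -0.1117, 0.0728]
tool_rot: [-90.0, 0.0, 170.6]
force: [0.9, -1.5, 2.6]
grip_width: 0.0005
```

View pics/s5.png

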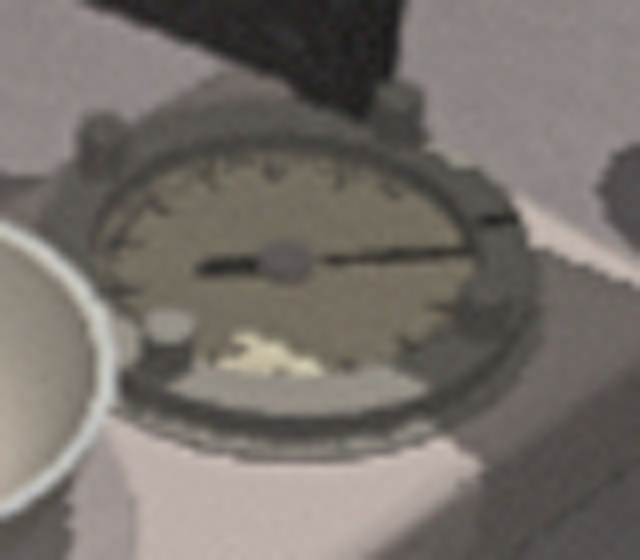

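View pics/t5.png

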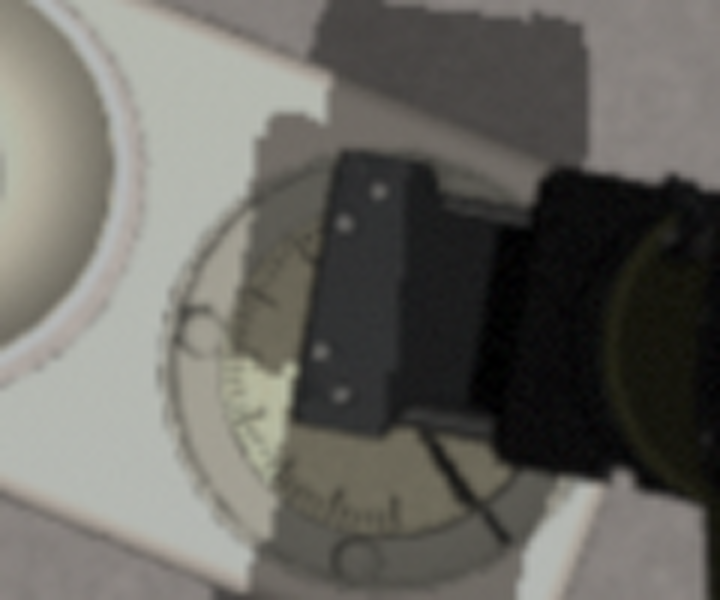

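Nearly in line. I'll back off, lift and move aside for a precise look.

```bash
python3 -m pendant '[0.2,-0.05,0,0,0,0,0,0.2,-0.05,0.3,0,0,0,0,0,0,0.9,0,0,0,0,0,-0.9,0.9,0,0,0,0,0,-0.9,0.9,0,0,0,0,0,-0.9,0.5,0,0,0,0,0,-0.9,0,0,0,0,0,0,-0.9,0,0,0,0,0,0,0,0,0,0,0,0]'
python3 - <<'E'
from h import *
c=env.read_camera("side"); crop(c,330,210,80,70,8,"s6.png")
c=env.read_camera("top"); crop(c,330,237,90,90,6,"t6.png")
E
```

```text
time_s: 7.95
tool_pos: [0.4974, -0.2989, 0.2125]
tool_rot: [-90.0, -0.1, 170.2]
force: [0.0, 0.5, 0.2]
grip_width: 0.0006
```

View pics/s6.png

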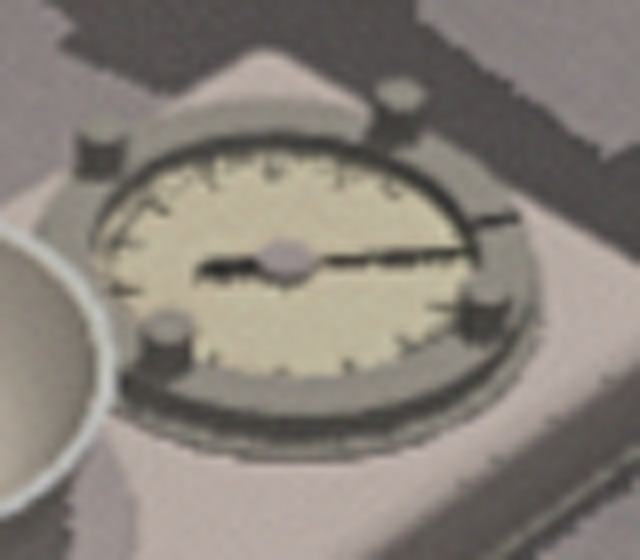

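View pics/t6.png

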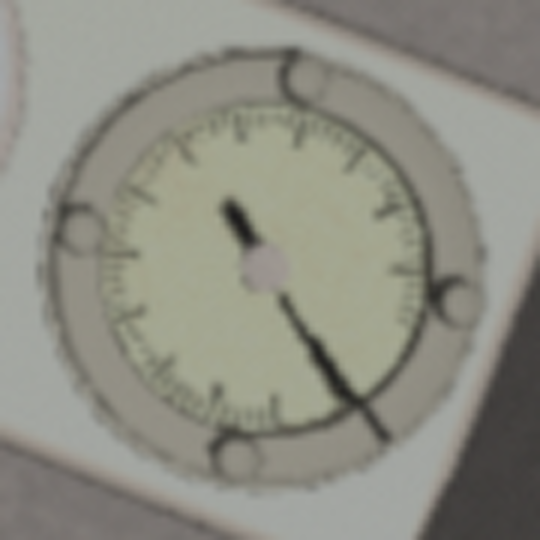

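The zero line now lies almost on the pointer: ring stroke at top crop (368,412)–(387,438), pointer from (283,297). I'll measure sub-pixel from dark-stroke centroids by radius, taking the lone pointer from the first picture and the zero stroke from the present one.

```bash
cat > fine.py <<'E'
from meas import *
def stroke(img,c,C,r,z,a0,w=9):
    g=cv2.cvtColor(img,cv2.COLOR_BGR2GRAY).astype(np.float32)
    A=np.arange(a0-w,a0+w+.01,.25)
    m=np.array([proj(c,[C[0]+r*np.cos(np.radians(-a)),C[1]+r*np.sin(np.radians(-a)),z]) for a in A],np.float32)
    v=cv2.remap(g,m[:,0].reshape(1,-1),m[:,1].reshape(1,-1),cv2.INTER_LINEAR)[0]
    d=np.clip(np.percentile(v,60)-v-6,0,None)
    return (d*A).sum()/d.sum() if d.sum()>0 else np.nan, d.max()
def prof(img,c,C,rs,z,a0,w=9):
    o=[]
    for r in rs:
        a,_=stroke(img,c,C,r*1e-3,z,a0,w); a,_=stroke(img,c,C,r*1e-3,z,a,w*.7); o.append(round(float(a),1))
    return o
E
python3 - <<'E'
from fine import *
C=(.4769,-.0519)
t=env.read_camera("top"); s=env.read_camera("side")
T0=cv2.imread("pics/top0.png"); S0=cv2.imread("pics/side0.png")
T=np.mean([env.read_camera("top")["image"] for _ in range(4)],0).astype(np.uint8)[:,:,::-1].copy()
S=np.mean([env.read_camera("side")["image"] for _ in range(4)],0).astype(np.uint8)[:,:,::-1].copy()
for n,I0,I,c in(("top",T0,T,t),("side",S0,S,s)):
    print(n,"pointer0",prof(I0,c,C,[16,20,24,28,32,36,40,44],.06,148))
    print("tail0",prof(I0,c,C,[12,16,20],.06,-31))
    print("zero0 card",prof(I0,c,C,[30,34,38,42,46],.06,29),"ring",prof(I0,c,C,[54,57,60,63],.066,29))
    print("now pointer",prof(I,c,C,[14,17,20,23],.06,148),"card",prof(I,c,C,[30,34,38,42,46],.06,147),"ring",prof(I,c,C,[54,57,60,63],.066,144))
S1=[onplane(t,330+(x+.5)/6-.5,237+(y+.5)/6-.5,.0805) for x,y in [(308,82),(461,300),(240,456),(83,228)]]
Cs=np.mean(S1,0);print(Cs)
print([round(float(ang(p,Cs)),1) for p in S1])
E
```

```text
top pointer0 [148.4, 148.7, 148.3, 147.8, 148.1, 148.3, 147.9, 147.8]
tail0 [nan, -32.8, -32.1]
zero0 card [28.1, 28.3, 28.5, 28.4, 28.4] ring [29.0, 28.8, 28.7, 28.7]
now pointer [150.6, 149.8, 149.0, 148.5] card [146.6, 147.1, 146.8, 146.9, 146.5] ring [144.2, 144.3, 144.3, 144.2]
side pointer0 [150.1, 150.7, 150.7, 151.0, 147.7, 148.8, 149.1, 149.0]
tail0 [-34.4, -32.4, -31.4]
zero0 card [25.0, 25.3, 25.6, 26.0, 26.8] ring [29.6, 29.4, 29.3, 29.3]
now pointer [149.3, 150.3, 150.9, 150.6] card [151.2, 151.4, 149.8, 149.4, 149.3] ring [144.2, 144.0, 144.0, 143.8]
[ 0.47732178 -0.05198534  0.0805    ]
[10.0, 98.9, -170.9, -80.1]
```

Zero is at 144.3° and the pointer at 148.0°, so about 3.7° (3.8 mm of arc) remains. I'll go back in behind the same stud.

```bash
python3 -m pendant '[0,0.9,0,0,0,0,0,0,0.9,0,0,0,0,0,0,0.9,-0.5,0,0,0,0,0,0.9,-0.7,0,0,0,0,0,0.9,-0.7,0,0,0,0,0.05,0.18,-0.7,0,0,0,0,0,0,-0.6,0,0,0,0,0,0,-0.3,0,0,0,0,0,0,0,0,0,0,0]'
```

```text
time_s: 9.68
tool_pos: [0.4999, -0.1084, 0.0721]
tool_rot: [-90.0, -0.1, 170.4]
force: [0.0, -0.2, -0.2]
grip_width: 0.0003
```

```bash
python3 -m pendant '[-0.15,-0.08,0,0,0,-0.2,0,-0.13,0,0,0,0,-0.2,0,-0.1,0,0,0,0,0,0,-0.05,0,0,0,0,0,0,0,0,0,0,0,0,0]'; python3 -m pendant '[-0.05,0,0,0,0,0,0,-0.04,0,0,0,0,0,0,0,0,0,0,0,0,0,0,0,0,0,0,0,0]'
python3 - <<'E'
from fine import *
C=(.4769,-.0519)
for n in("top","side"):
    c=env.read_camera(n); I=c["image"][:,:,::-1].copy()
    print(n,"ring",prof(I,c,C,[54,57,60,63],.066,146),"card",prof(I,c,C,[30,34,38,42,46],.06,148))
    crop(c,330,210,90,90,6,n+"7.png")
E
```

```text
time_s: 10.3
tool_pos: [0.4838, -0.1116, 0.0731]
tool_rot: [-90.0, 0.1, 166.5]
force: [1.4, 0.2, 1.0]
grip_width: 0.0008
time_s: 10.8
tool_pos: [0.4798, -0.1116, 0.0727]
tool_rot: [-90.0, 0.0, 166.5]
force: [1.9, -1.0, 0.7]
grip_width: 0.0003
top ring [147.4, 147.4, 147.6, 147.4] card [147.9, 148.5, 147.8, 148.1, 148.4]
side ring [147.1, 147.2, 147.2, 146.6] card [151.5, 151.3, 150.0, 149.3, 149.8]
```

View pics/side7.png

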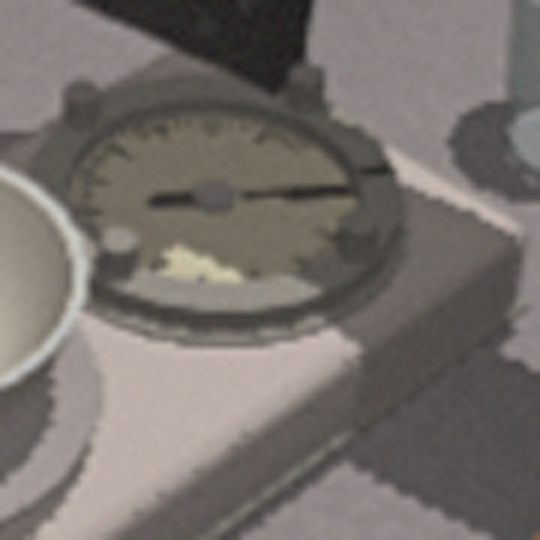

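Within about 0.6° now. One last 0.6 mm nudge, then I'll take the hand away.

```bash
python3 -m pendant '[-0.015,0,0,0,0,0,0,0,0,0,0,0,0,0]'; python3 -m pendant '[0.2,-0.03,0,0,0,0,0,0.2,-0.05,0.3,0,0,0,0,0,0,0.9,0,0,0,0,0,-0.9,0.9,0,0,0,0,0,-0.9,0.9,0,0,0,0,0,-0.9,0.5,0,0,0,0,0,-0.9,0,0,0,0,0,0,-0.9,0,0,0,0,0,0,0,0,0,0,0,0]'
python3 - <<'E'
from fine import *
C=(.4769,-.0519)
for n in("top","side"):
    c=env.read_camera(n); I=np.mean([env.read_camera(n)["image"] for _ in range(4)],0).astype(np.uint8)[:,:,::-1].copy()
    print(n,"ring",prof(I,c,C,[54,57,60,63],.066,147),"card",prof(I,c,C,[30,34,38,42,46],.06,148),"ptr",prof(I,c,C,[16,20,24],.06,148))
    crop(c,330,210 if n=="side" else 237,90,90,6,n+"8.png")
    cv2.imwrite(f"pics/{n}8full.png",I)
E
```

```text
time_s: 11.15
tool_pos: [0.479, -0.1116, 0.0726]
tool_rot: [-90.0, 0.0, 166.5]
force: [1.6, -0.4, 0.9]
grip_width: 0.001
time_s: 12.28
tool_pos: [0.4938, -0.2985, 0.2126]
tool_rot: [-89.9, -0.1, 166.1]
force: [-0.8, 0.4, -0.8]
grip_width: 0.0005
top ring [148.1, 148.2, 148.2, 148.3] card [149.0, 148.8, 149.0, 148.8, 148.5] ptr [148.9, 149.0, 149.1]
side ring [148.1, 148.0, 148.2, 147.7] card [151.7, 151.9, 151.5, 150.6, 149.9] ptr [150.1, 150.9, 150.8]
```

View pics/top8.png

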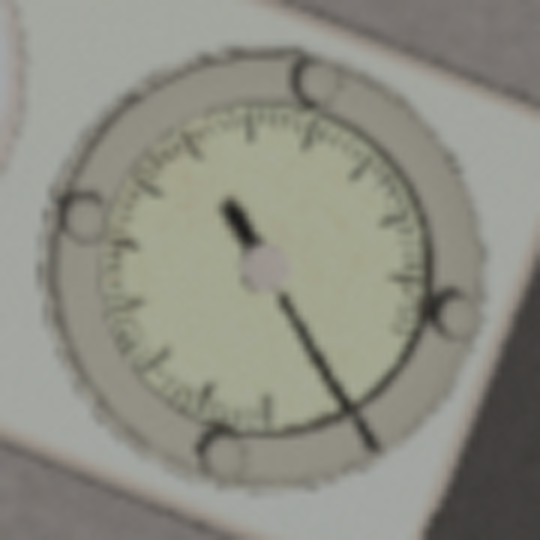

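View pics/side8full.png

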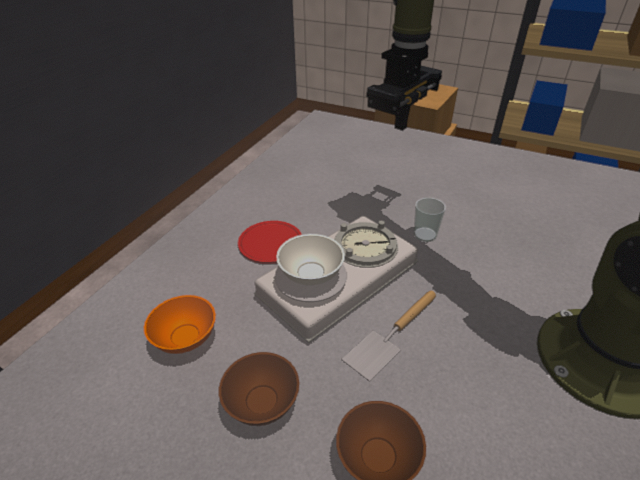

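The zero stroke and pointer form one straight line, top crop (283,297)→(377,448). The bowl and everything else are where they were, and the hand is clear. Handing in.

```bash
python3 -c "
from cell import env
print(env.sign_off())"
```

```text
the job is handed in; nothing more can be done
None
```

The scale is tared. I pushed the dial about 119° clockwise with the closed fingertip behind one stud, in one long push and one short correction. Contact force stayed around 3–4 N. I then moved the hand clear and handed the job in at about 12.8 s.

**Alignment:** in the last top view the zero line's ring stroke reads 148.2°. The pointer reads about 148.0° in the first picture and 149° in the last, so the two are in line to within about 1°.

**Disagreement:** the side view's ring reading agrees, at 148.0°. Its card and pointer readings scatter between 150° and 152°. I trusted the top view because the side camera sees the card obliquely.

**Other items:** the bowl, beaker, lid and spatula look unmoved in the last side picture. I compared them by eye and did not measure them.

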